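# Load the gel cassette and hold the sprung amber cover at the working mark

## Task

With its cover shut, slide the blue gel cassette, flat and grip fin last, through the front slot of the blue-light illuminator until it is fully home; leave the white cassette and everything else on the bench where it is. Then lift the sprung amber cover by its handle until its red pointer stands in the green band of the scale at 40 degrees, never swinging the cover wide open, and finish still holding it there steadily for a colleague to work beneath it: it springs shut when let go.

Things in the scene. Friction and masses are not known exactly. Their poses are not given: they have to be found in the camera images.
- illuminator: Blue-light gel illuminator, fixed: white base 260 (x) x 200 (y) x 60 mm high, origin at the centre of its underside, own x from its front (robot side) to its hinge side. The front 65 mm of its top is a loading deck 60 mm above the bench, bare but for a 10 mm high knob 75 mm left of the middle; behind it lie a black rim with the slot and, on the rim, the amber cover.
- slot_mouth (a point): Middle of the lower edge of the slot mouth, deck height (60 mm above the bench), 65 mm in front of the illuminator's origin, axes as the illuminator's. The slot runs from here along own +x: 64.4 mm wide, 12.4 mm high, 80 mm deep, floor level with the deck. Flared guides 10 mm high reach 17 mm out before the mouth, a sloped lip over it reaches 10 mm out.
- slot_end (a point): Middle of the foot of the solid end stop, 80 mm behind the slot mouth, deck height. Fully home, the cassette's leading edge touches it; its last 40 mm with the fin stay outside on the deck and its origin lies 20 mm behind the slot mouth.
- green_mark (a point): Middle of the green band (36 to 44 degrees) on the curved metal scale that stands upright on the illuminator's left flank (own y 104 to 112 mm, up to about 190 mm above the bench), radius 115 mm about the hinge axis, black ticks every 10 degrees.
- cover (a joint): Opening angle of the amber cover in rad: 0 shut, grows as the front edge is lifted; the middle of the green band is 0.698 rad (40 degrees), the band runs from 0.628 to 0.768. A hinge spring and its weight shut it: about 4 N at the handle to start it, about 6 N at 40 degrees. Stays nowhere by itself.
- cover_hinge (a point): Middle of the cover's hinge axis, 81 mm above the bench, parallel to the illuminator's y, 115 mm behind the illuminator's origin. The point turns with the cover, which is 174 mm deep, 186 mm wide, 12 mm thick, black frame with amber pane and a red pointer on its left edge.
- cover_handle (a point): Middle of the bar of the cover's bow handle: round steel bar 10 mm thick, 100 mm long, parallel to the hinge, a post at each end, bar centre 34 mm above the cover's top face. With the cover shut it lies 162 mm in front of the hinge axis (towards the robot) and 43 mm above it, so 124 mm above the bench; it turns about the hinge with the cover.
- cassette: The gel cassette to load, blue: rigid flat slab 120 (x) x 62 (y) x 10 mm, about 0.12 kg, lying flat on the bench. Origin at the centre of its underside. An upright grip fin 24 (x) x 12 (y) x 30 mm high stands on the slab 46 mm behind the origin (own -x end); its top is 40 mm above the underside. The +x end goes into the slot first.
- cassette_fin (a point): Point inside the fin of the blue cassette, 46 mm behind its origin and 30 mm above its underside; axes as the cassette's.
- spare: White cassette, same shape and size as the blue one, not to be touched. Origin at the centre of its underside.
- tube_rack: Blue rack 105 x 205 x 62 mm with blue-capped tubes up to 121 mm high. Origin at the centre of its underside.
- tip_box: Pipette tip box, grey with a clear blue lid, 85 x 122 x 75 mm. Origin at the centre of its underside.
- reagent: Amber reagent bottle, 72 mm across, 150 mm high. Origin at the centre of its underside.
- dish: Closed clear petri dish, 90 mm across, 22 mm high. Origin at the centre of its underside.
- timer: White bench timer 70 x 70 x 22 mm. Origin at the centre of its underside.
- spatula: Gel spatula with black handle lying on the bench, 170 mm long, 50 mm wide at most. Origin near its middle.
Mind the look-alikes: they are no part of the job. Leave any brown look-alike of the cassette alone.

How it is judged:
By the outcome, as a careful person would: the job done as asked, in the order asked, and still so for the second after the job is handed in, while the arm keeps its last pose, push and grip.
It also fails if it takes over 61 s, if anything falls off the work surface, if the arm or the gripper's body presses on something with over 40 N, if the wrist force passes 120 N, or if a joint passes its speed limit or range.

## Robot

A 7-joint arm with a two-finger parallel gripper is mounted at the origin on the work surface. World frame = base frame: x ahead of the robot, y to its left, z up, the work surface at z = 0. Lengths are in mm, angles in rad, forces in N, time in s.
With the tool pointing down it reaches from about 400 to 850 mm from the base axis. Payload 4.5 kg.
Tool frame: the origin (TCP) lies midway between the tips of the shut fingers; the grasp point (between the pads) lies 19 mm behind it; z points along the fingers, y is the line along which they close (so a half turn about z gives the same grasp; the last joint's range is limited). The gripper opens to 88 mm and grips with 3 to 60 N. Pads are 18 mm wide; open, the fingers measure 123 mm over their backs; the gripper's body (75 mm by 187 mm) begins 45 mm behind the grasp point.
Start: joints at [-1.262, 0.689, -0.195, 1.565, 0.157, 0.902, -0.215], TCP at [169.576, 601.579, 238.743] pointing down, gripper open.
Joint ranges: [-3.01, 3.01], [-0.46, 2.08], [-1.47, 1.51], [0.13, 2.56], [-1, 4.14], [0.04, 2.09], [-2.66, 2.66]. Speed limits (rad/s): [2.57, 2.57, 3.14, 3.14, 3.14, 3.14, 3.14].

## Interface

Orientations are given as a unit quaternion [x, y, z, w].
In Python, from rig import get_obs, get_image, get_calibration, sign_off gives the robot as it stands.
- The arm moves only by the tool apply_moves, never from a script. Its argument "series" is a list of rows, each a list of 5 numbers: the opening, from -1 (shut) to 1 (fully open), then the shift along the tool's x, y, z in a scale on which 1.0 is 100 cm, then the turn about the tool's z in fractions of the full range, 1 being 4 rad. A call has 1 to 20 rows; each row is the pose to reach, as a shift and turn from the pose commanded when the call began, along the tool's axes at that moment; what a row does not reach only later rows make up. A row lasts 1/8 s, in which the tool goes at most 62.5 mm and 10.7 degrees, less where a joint would pass 70% of its speed; a pose out of reach is approached as far as the arm can. A call with a gripper value outside its range is refused whole. The fingers move at their own pace and stop on an object; the grip force is fixed at half the most. Time passes only in rows, so rows that repeat a pose let the fingers close. It gives the time, the measured TCP pose, the force, the opening and the grip force at its end, in the units of the state.
- get_obs(): the state, without advancing time (a new reading comes with each control period).
- get_image(name): name is "scene" or "top" or "wrist"; returns the picture (480x640x3 uint8, blue, green, red); there is no depth.
- get_calibration(name): a dict with "fx", "fy", "cx", "cy" (pixels), "k1" (the pictures are not rectified: a ray, as slopes to the right and down, at radius r is drawn at 1 + k1 r^2 times it, then the intrinsics apply), "R" (3x3) and "t" (3): a world point X has camera coordinates R X + t. Camera axes: x right, y down, z forward; pixel columns grow to the right and rows downward; lengths in mm; the calibration is good to about 2 mm. A picture is of the moment at which its call begins: read the wrist's pose just before it. get_calibration takes no time and is no camera call; for the wrist camera it gives the pose at the moment of the call.
- sign_off(): hands the job in; it is judged then, once.
The state is a dict: "time": time; "joints": joint angles; "joint_vel": joint speeds; "effort": joint torques, N m; "tool_pos": TCP position; "tcp_rot": TCP orientation; "force": force on the tool from outside, world axes, zero at the start; "moment": the same for the moment, N m; "width": finger opening in mm; "gripper_force": force on a finger pad.
Only numpy, scipy, OpenCV 4.12 (cv2) and the standard library are available. Lean on these libraries where they do the work, as an engineer would, in place of code of your own. Each camera call takes 0.05 s, during which the arm holds its last target. There are 200 camera calls.

## Working session

There is one attempt and no reset: what is moved stays moved. The work goes in short steps, Python scripts to look and compute and a tool call to move; the robot and the scene stay as the last step left them, time stands still between calls to the robot, and variables do not carry over. Pictures are saved under pics/ and viewed, at most 10 in all, crops included, and the job is handed in when it is done.

Besides the shell and the picture viewer there is one more tool, called as name([rows], argument=value, ...), one row to a line, values as JSON. apply_moves: Moves the arm, as the interface text tells. Its arguments: {"type":"object","properties":{"series":{"type":"array"}},"required":["series"]}

```bash
mkdir -p pics
cat > h.py <<'E'
import numpy as np, cv2
from rig import get_obs,get_image,get_calibration,sign_off
def ray(c,u,v):
    d=np.array([(u-c['cx'])/c['fx'],(v-c['cy'])/c['fy']]); s=d.copy()
    for _ in range(20): s=d/(1+c['k1']*(s@s))
    R=np.array(c['R']);t=np.array(c['t']).ravel()
    return -R.T@t, R.T@np.array([s[0],s[1],1])
def onz(c,u,v,z):
    o,d=ray(c,u,v); return o+d*(z-o[2])/d[2]
def proj(c,X):
    p=np.array(c['R'])@np.array(X,float)+np.array(c['t']).ravel(); s=p[:2]/p[2]; s=s*(1+c['k1']*(s@s))
    return np.array([c['fx']*s[0]+c['cx'],c['fy']*s[1]+c['cy']])
E
python3 - <<'E'
from h import *
o=get_obs(); print(o)
for n in("scene","top"):
    im=get_image(n); cv2.imwrite(f"pics/{n}0.png",im); c=get_calibration(n); print(n,c)
E
```

```text
{'time': 0.0, 'joints': array([-1.262198  ,  0.68998999, -0.19450709,  1.56636083,  0.15731291,
        0.90249383, -0.21510818]), 'joint_vel': array([-0.00082739,  0.00018512,  0.00172165, -0.00212146, -0.00011968,
        0.00150256, -0.0005609 ]), 'effort': array([-3.68116230e-05, -5.27561653e+01, -1.26698624e+00, -1.53426594e+01,
       -5.26627852e-02,  6.74439972e-03,  1.74921329e-04]), 'tool_pos': array([169.47634078, 600.91650291, 237.90164135]), 'tcp_rot': array([ 1.36927088e-01,  9.90580693e-01, -9.28069715e-04, -5.31533092e-05]), 'force': array([-0.47016025, -0.37552026,  0.00474908]), 'moment': array([ 0.05020756, -0.00390731, -0.04589532]), 'gripper_force': 0.0, 'width': 88.43684907625877}
scene {'fx': 516.1817586985759, 'fy': 516.1817586985759, 'cx': 318.0281890755655, 'cy': 241.9962001282801, 'k1': -0.14734767253338385, 'R': array([[ 0.55420718,  0.83235215, -0.00665589],
       [ 0.48779133, -0.33124591, -0.80767306],
       [-0.67447314,  0.44437152, -0.58959302]]), 't': array([-234.8663839 , -183.40062803, 1843.04087041])}
top {'fx': 598.2681252279224, 'fy': 598.2681252279224, 'cx': 324.9481779048351, 'cy': 238.42273571988468, 'k1': -0.09288203796350276, 'R': array([[-0.01256486, -0.99991275, -0.00407654],
       [-0.99893463,  0.0127334 , -0.04435603],
       [ 0.04440407,  0.00351487, -0.99900747]]), 't': array([ -35.09488224,  524.63436274, 1600.94386299])}
```

View pics/top0.png

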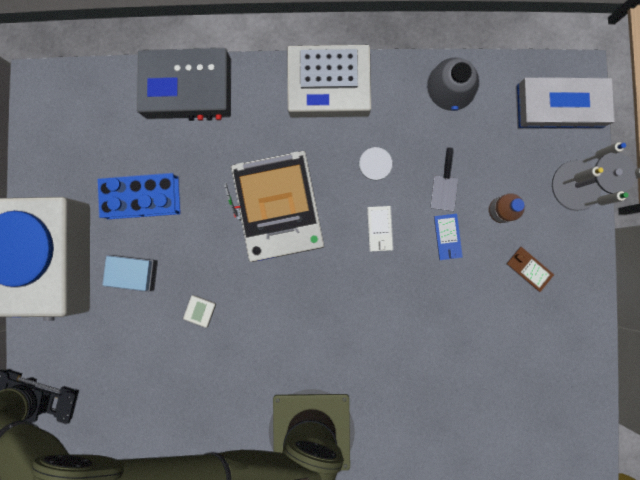

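View pics/scene0.png

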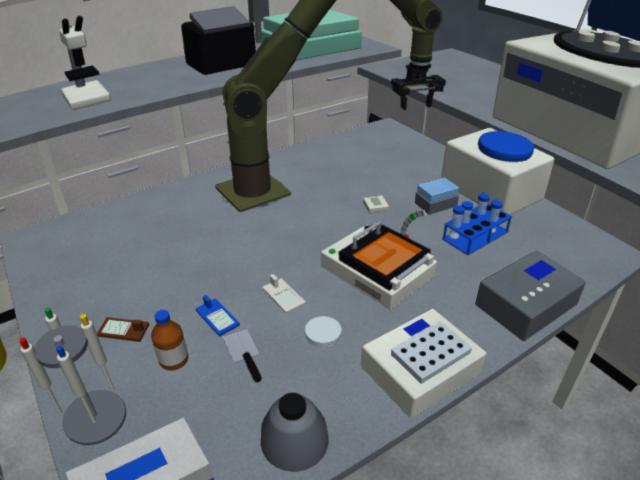

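The top view shows the blue cassette at about (448,237) with its fin at the lower end (robot side). The illuminator is centred near (278,205), turned slightly, with its deck towards the robot and its knob at (257,250). The white spare is at (380,228).

Run:
```python
from h import *
im=cv2.imread("pics/top0.png"); c=get_calibration("top"); hsv=cv2.cvtColor(im,cv2.COLOR_BGR2HSV)
m=cv2.inRange(hsv,(105,130,60),(130,255,255)); m[:, :400]=0;m[:200]=0;m[270:]=0
m=cv2.morphologyEx(m,cv2.MORPH_CLOSE,np.ones((15,15)))
r=[x for x in cv2.findContours(m,0,2)[0] if cv2.contourArea(x)>200]
for x in r:
    b=cv2.boxPoints(cv2.minAreaRect(x)); print("blue",cv2.contourArea(x)); P=np.array([onz(c,*p,10) for p in b]);print(b.round(1).tolist(),P.round(),P.mean(0),[np.linalg.norm(P[i]-P[i-1]) for i in range(2)])
# orange pane, white deck
w=cv2.inRange(hsv,(0,0,150),(180,60,255)); w[:,:225]=0;w[:,330:]=0;w[:145]=0;w[270:]=0
x=np.vstack([q for q in cv2.findContours(w,0,2)[0] if cv2.contourArea(q)>30]);b=cv2.boxPoints(cv2.minAreaRect(x));P=np.array([onz(c,*p,60) for p in b]);print("base",b.tolist(),P.round(1),P.mean(0),[np.linalg.norm(P[i]-P[i-1]) for i in range(2)])
k=cv2.inRange(hsv,(0,0,0),(180,255,60));k[:,:245]=0;k[:,270:]=0;k[:242]=0;k[262:]=0
n,l,s,ce=cv2.connectedComponentsWithStats(k)
for i in range(1,n): print("knob",s[i],onz(c,*ce[i],70))
o=get_obs();cw=get_calibration("wrist");R=np.array(cw['R']);print("wristcam pos",-R.T@np.array(cw['t']).ravel(),R,cw['fx'])
cv2.imwrite("pics/topc.png",np.hstack([cv2.resize(im[145:265,225:335],None,fx=5,fy=5,interpolation=2)[:600],cv2.resize(im[200:270,425:470],None,fx=5,fy=5,interpolation=2)[:350]]) if 0 else cv2.resize(im[145:265,225:335],None,fx=5,fy=5,interpolation=2))
```

```text
blue 916.5
[[434.20001220703125, 215.89999389648438], [456.3999938964844, 213.1999969482422], [461.6000061035156, 256.79998779296875], [439.29998779296875, 259.3999938964844]] [[ 582. -338.   10.]
 [ 588. -399.   10.]
 [ 470. -411.   10.]
 [ 463. -350.   10.]] [ 525.71210302 -374.54510401   10.        ] [np.float64(118.70918982121212), np.float64(61.31991749822079)]
base [[229.46153259277344, 164.30767822265625], [304.26922607421875, 149.34616088867188], [323.65380859375, 246.26922607421875], [248.84613037109375, 261.2307434082031]] [[721.1 207.8  60. ]
 [757.9   9.7  60. ]
 [501.5 -38.3  60. ]
 [464.8 157.9  60. ]] [611.32766682  84.26582932  60.        ] [np.float64(261.0805194357881), np.float64(201.45960342844907)]
knob [253 247   7   7  38] [493.2923277  137.13653906  70.        ]
wristcam pos [ 93.76228286 622.78484668 383.91187537] [[ 0.27064707  0.96267682 -0.00186991]
 [ 0.91663124 -0.25710728  0.3060768 ]
 [ 0.29417227 -0.08455281 -0.95200499]] 375.1253192973999
```

View pics/topc.png

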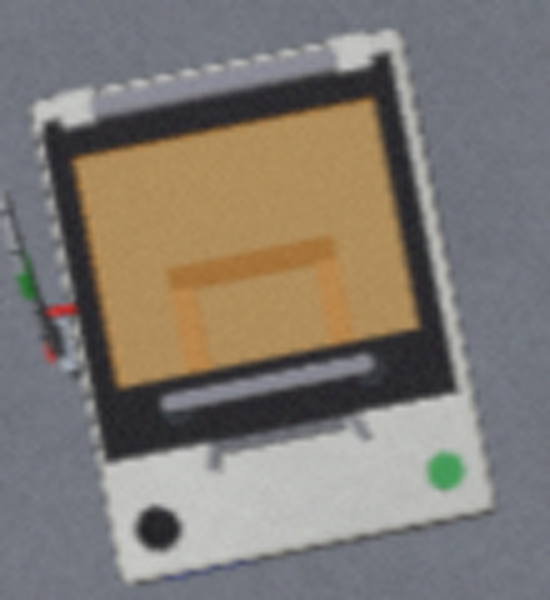

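The base measures 261 x 201 mm and the cassette 119 x 61 mm, both matching the given sizes. Illuminator: centre about (611,84), yaw about 0.187. Cassette: centre about (526,-375), yaw about 0.10. I'll go by way of the illuminator front and take a close look there.

The manual's scale: shifts go in shares of 100 cm and turns go in shares of 4 rad. Converting my numbers, -445 mm / 1000 = -0.445, -437 mm / 1000 = -0.437, 2.68 rad / 4 = 0.67.

apply_moves([
  [0,-0.445,-0.437,-0.01,0.67],
  [0,-0.445,-0.437,-0.01,0.67],
  [0,-0.445,-0.437,-0.01,0.67],
  [0,-0.445,-0.437,-0.01,0.67],
  [0,-0.445,-0.437,-0.01,0.67],
  [0,-0.445,-0.437,-0.01,0.67],
  [0,-0.445,-0.437,-0.01,0.67],
  [0,-0.445,-0.437,-0.01,0.67],
  [0,-0.445,-0.437,-0.01,0.67],
  [0,-0.445,-0.437,-0.01,0.67],
  [0,-0.445,-0.437,-0.01,0.67],
  [0,-0.445,-0.437,-0.01,0.67],
  [0,-0.445,-0.437,-0.01,0.67],
  [0,-0.445,-0.437,-0.01,0.67],
  [0,-0.445,-0.437,-0.01,0.67],
  [0,-0.445,-0.437,-0.01,0.67],
  [0,-0.445,-0.437,-0.01,0.67],
  [0,-0.445,-0.437,-0.01,0.67],
])

```text
time: 2.35
tool_pos: [479.3, 60.2, 248.7]
tcp_rot: [0.996, 0.094, -0.0, -0.0]
force: [-0.4, -0.4, -0.4]
width: 44.4
gripper_force: 0.0
```

Run:
```python
from h import *
import pickle
o=get_obs();c=get_calibration("wrist");im=get_image("wrist");cv2.imwrite("pics/w1.png",im);pickle.dump(c,open("w1.pkl","wb"))
print(o['time'],o['tool_pos'],o['tcp_rot'],o['joints'])
for n,X in dict(mouth=(547.5,72,60),knob=(493,137,70),FL=(465,158,60),FR=(501.5,-38,60)).items(): print(n,proj(c,X))
```

```text
2.35 [479.27222618  60.21529341 248.68444026] [ 9.95614494e-01  9.35508789e-02 -3.56466633e-05 -1.09900719e-04] [-0.55581239  0.54465216  0.53186409  1.99208503 -0.41434105  0.71181007
 -1.15148324]
mouth [316.71460541 129.31140772]
knob [231.64499793 179.08732984]
FL [207.62439608 203.0810402 ]
FR [425.11834398 203.92162672]
```

View pics/w1.png

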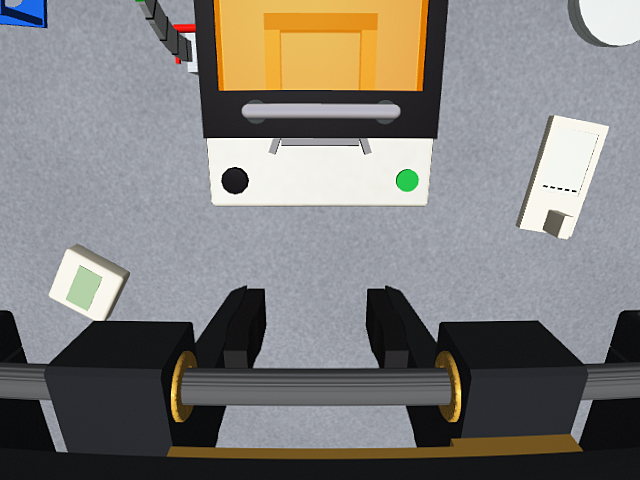

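The wrist view shows the deck's front corners at about (212,205) and (429,205), knob (235,180), guide tips (273,153) and (368,153), and handle bar (243..400,111).

Run:
```python
from h import *
import pickle
c=pickle.load(open("w1.pkl","rb"));im=cv2.imread("pics/w1.png");g=cv2.cvtColor(im,cv2.COLOR_BGR2HSV)
# front edge & side edges of the deck
w=cv2.inRange(g,(0,0,205),(180,40,255));
rows=range(160,196,3)
L=[];Rr=[]
for v in rows:
    x=np.where(w[v,195:445])[0]+195; L.append(onz(c,x.min(),v,60)); Rr.append(onz(c,x.max()+1,v,60))
F=[]
for u in range(225,420,5):
    y=np.where(w[160:230,u])[0]+160; F.append(onz(c,u,y.max()+1,60))
def dirn(P): P=np.array(P)[:,:2]; vx,vy,x,y=cv2.fitLine(P.astype(np.float32),cv2.DIST_HUBER,0,.01,.01).ravel(); return np.array([vx,vy]),np.array([x,y])
dL,pL=dirn(L);dR,pR=dirn(Rr);dF,pF=dirn(F)
print("yaw L,R,F",np.arctan(dL[1]/dL[0]),np.arctan(dR[1]/dR[0]),np.arctan(-dF[0]/dF[1]))
X=lambda p,d,q,e: p+d*np.linalg.solve(np.c_[d,-e],q-p)[0]
a,b=X(pF,dF,pL,dL),X(pF,dF,pR,dR);print("FL,FR",a,b,np.linalg.norm(a-b))
def blob(m,z,box):
    mm=np.zeros_like(m);x0,y0,x1,y1=box;mm[y0:y1,x0:x1]=m[y0:y1,x0:x1]
    q=max(cv2.findContours(mm,0,2)[0],key=cv2.contourArea);r=cv2.minAreaRect(q);return r
k=blob(cv2.inRange(g,(0,0,0),(180,255,60)),70,(215,160,255,200));print("knob",k,onz(c,*k[0],70))
h=blob(cv2.inRange(g,(0,0,110),(180,60,255)),124,(225,97,420,126));print("bar",h,onz(c,*h[0],126)); bp=cv2.boxPoints(h);P=[onz(c,*p,124) for p in bp];print(np.round(P,1))
for p in((273,153),(368,153),(281,146),(358,146)): print(onz(c,*p,70))
t=pR*0
for yaw in (0.175,0.187,0.2):
    e=np.array([np.cos(yaw),np.sin(yaw)]);m=(a+b)/2;print(yaw,"mouth",m+65*e,"org",m+130*e,"bar",m+83*e)
```

```text
yaw L,R,F 0.18170932 0.17823565 0.18820329
FL,FR [463.85968 153.66644] [500.6815  -39.66712] 196.8088
knob ((234.50003051757812, 180.49998474121094), (25.45584487915039, 25.45584487915039), 45.0) [492.22842025 134.38802624  70.        ]
bar ((320.51214599609375, 109.93195343017578), (157.0580596923828, 13.851378440856934), 0.6510604023933411) [562.75993183  72.45335726 126.        ]
[[548.9 125.2 124. ]
 [558.  126.3 124. ]
 [577.1  20.2 124. ]
 [568.1  18.  124. ]]
[521.70275221 104.99821277  70.        ]
[536.85469619  25.51126175  70.        ]
[528.73412323  99.2396939   70.        ]
[540.94497374  35.16317428  70.        ]
0.175 mouth [546.27779388  68.31668944] org [610.28501891  79.63371838] bar [564.00287158  71.45063591]
0.187 mouth [546.13738432  69.08394289] org [610.0041998   81.16822528] bar [563.82357938  72.43035955]
0.2 mouth [545.97489641  69.91316699] org [609.67922397  82.8266735 ] bar [563.61609481  73.48921495]
```

In the tool's units: 431 mm / 1000 = 0.431, 100 mm / 1000 = 0.1, 0.087 rad / 4 = 0.0218.

apply_moves([
  [0,-0.081,0.431,0.1,0.0218],
  [0,-0.081,0.431,0.1,0.0218],
  [0,-0.081,0.431,0.1,0.0218],
  [0,-0.081,0.431,0.1,0.0218],
  [0,-0.081,0.431,0.1,0.0218],
  [0,-0.081,0.431,0.1,0.0218],
  [0,-0.081,0.431,0.1,0.0218],
  [0,-0.081,0.431,0.1,0.0218],
  [0,-0.081,0.431,0.1,0.0218],
  [0,-0.081,0.431,0.1,0.0218],
  [0,-0.081,0.431,0.1,0.0218],
])

```text
time: 3.78
tool_pos: [480.7, -376.3, 149.0]
tcp_rot: [0.999, 0.051, 0.0, -0.001]
force: [0.6, -0.3, 0.3]
width: 44.1
gripper_force: 0.0
```

Run:
```python
from h import *
import pickle
o=get_obs();c=get_calibration("wrist");im=get_image("wrist");cv2.imwrite("pics/w2.png",im);pickle.dump(c,open("w2.pkl","wb"))
print(o['time'],o['tool_pos'],o['tcp_rot'])
print(proj(c,(480,-379,40)))
```

```text
3.775 [ 480.69697545 -376.28370334  149.00099521] [ 9.98687344e-01  5.12167861e-02  3.30459337e-04 -5.65295913e-04]
[319.17397069 235.06869949]
```

View pics/w2.png

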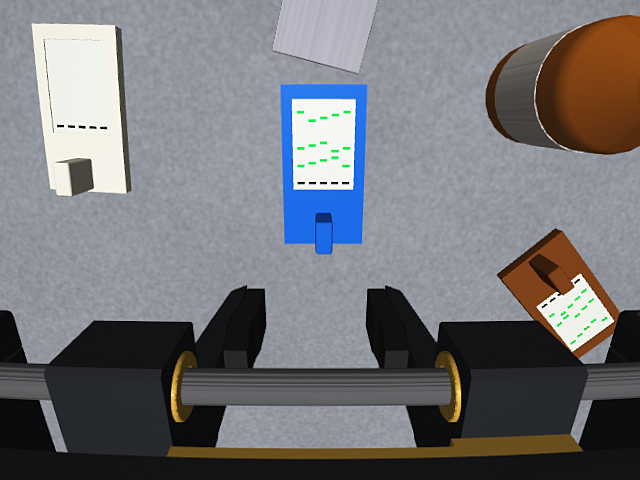

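The blue slab has corners at about (281,85), (367,85), (285,243) and (362,243). Its fin top is around (324,238), slightly right of the point I predicted.

Run:
```python
from h import *
import pickle
c=pickle.load(open("w2.pkl","rb"));im=cv2.imread("pics/w2.png");g=cv2.cvtColor(im,cv2.COLOR_BGR2HSV)
m=cv2.inRange(g,(100,120,60),(130,255,255))
L=[];R=[];T=[];B=[]
for v in range(92,205,4):
    x=np.where(m[v,250:400])[0]+250;L.append(onz(c,x.min(),v,10));R.append(onz(c,x.max()+1,v,10))
for u in range(288,362,3):
    y=np.where(m[60:270,u])[0]+60;T.append(onz(c,u,y.min(),10))
    if u<310 or u>340:
        B.append(onz(c,u,y.max()+1,10))
def fl(P):
    P=np.array(P)[:,:2];vx,vy,x,y=cv2.fitLine(P.astype(np.float32),cv2.DIST_HUBER,0,.01,.01).ravel();return np.array([vx,vy]),np.array([x,y])
X=lambda A,C: A[1]+A[0]*np.linalg.solve(np.c_[A[0],-C[0]],C[1]-A[1])[0]
l,r,t,b=map(fl,(L,R,T,B))
for q in(l,r):print("yaw",np.arctan(q[0][1]/q[0][0]))
for q in(t,b):print("yaw",np.arctan(-q[0][0]/q[0][1]))
C=np.array([X(l,t),X(r,t),X(r,b),X(l,b)]);print(C,np.linalg.norm(C-np.roll(C,1,0),axis=1),C.mean(0))
print("fin back edge pts",onz(c,316,254,40),onz(c,332,254,40))
y=np.arctan2(*(C[:2].mean(0)-C[2:].mean(0))[::-1]);e=np.array([np.cos(y),np.sin(y)]);print("yaw",y,"fin",C.mean(0)-46*e)
```

```text
yaw 0.101856045
yaw 0.10597971
yaw 0.10433407
yaw 0.103496745
[[ 579.9763  -340.89322]
 [ 586.4332  -402.5556 ]
 [ 466.58295 -415.30505]
 [ 460.12628 -353.14307]] [120.474434  61.999527 120.526505  62.496407] [ 523.27966 -377.97424]
fin back edge pts [ 465.4327046  -378.23729405   40.        ] [ 466.63112104 -389.78019296   40.        ]
yaw 0.10391815 fin [ 477.52783 -382.74588]
```

In the tool's units: 135 mm / 1000 = 0.135, 128 mm / 1000 = 0.128.

apply_moves([
  [0,-0.004,0.006,0.05,0],
  [0,-0.004,0.006,0.09,0],
  [0,-0.004,0.006,0.115,0],
  [0,-0.004,0.006,0.128,0],
  [0,-0.004,0.006,0.135,0],
  [0,-0.004,0.006,0.135,0],
  [-1,-0.004,0.006,0.135,0],
  [-1,-0.004,0.006,0.135,0],
  [-1,-0.004,0.006,0.135,0],
  [-1,-0.004,0.006,0.135,0],
  [-1,-0.004,0.006,0.135,0],
  [-1,-0.004,0.006,0.135,0],
  [-1,-0.004,0.006,0.135,0],
])

```text
time: 5.45
tool_pos: [476.5, -384.2, 14.0]
tcp_rot: [0.999, 0.05, 0.0, -0.0]
force: [-1.1, 2.5, 5.4]
width: 12.1
gripper_force: 29.9
```

In the tool's units: -433 mm / 1000 = -0.433, -110 mm / 1000 = -0.11, -0.085 rad / 4 = -0.0213.

apply_moves([
  [-1,0,0,-0.04,0],
  [-1,0,0,-0.09,0],
  [-1,-0.005,-0.05,-0.11,-0.005],
  [-1,-0.017,-0.433,-0.11,-0.0213],
  [-1,-0.017,-0.433,-0.11,-0.0213],
  [-1,-0.017,-0.433,-0.11,-0.0213],
  [-1,-0.017,-0.433,-0.11,-0.0213],
  [-1,-0.017,-0.433,-0.11,-0.0213],
  [-1,-0.017,-0.433,-0.11,-0.0213],
  [-1,-0.017,-0.433,-0.11,-0.0213],
  [-1,-0.017,-0.433,-0.11,-0.0213],
  [-1,-0.017,-0.433,-0.11,-0.0213],
  [-1,-0.017,-0.433,-0.11,-0.0213],
])

```text
time: 7.08
tool_pos: [416.7, 42.6, 123.8]
tcp_rot: [0.996, 0.091, 0.0, 0.0]
force: [-0.1, 0.0, -1.2]
width: 12.0
gripper_force: 29.9
```

Run:
```python
from h import *
import pickle
o=get_obs();c=get_calibration("wrist");im=get_image("wrist");cv2.imwrite("pics/w3.png",im);pickle.dump(c,open("w3.pkl","wb"))
print(o['time'],o['tool_pos'],o['tcp_rot'],o['width'],o['force'])
```

```text
7.075 [416.70526294  42.6068066  123.77116269] [9.95896069e-01 9.05029157e-02 2.34434620e-04 4.33169509e-04] 12.008671600516609 [-0.13817692  0.03654354 -1.23343301]
```

View pics/w3.png

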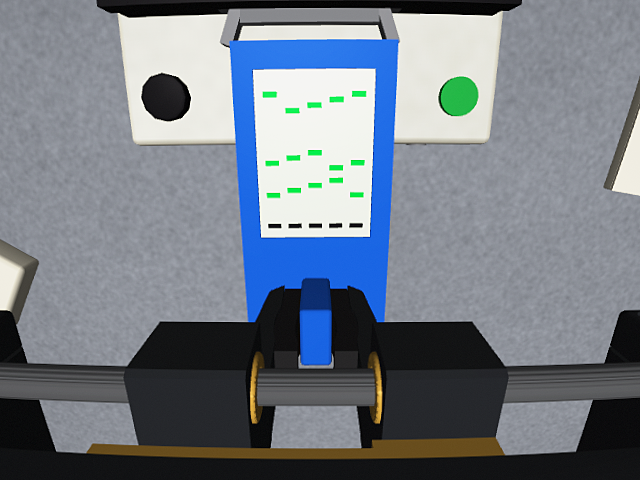

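The cassette is held flat with its leading corners at (231,42) and (396,41). Beyond it the view shows the guides, the knob (166,97) and the deck front edge (134..490,142).

Run:
```python
from h import *
import pickle
c=pickle.load(open("w3.pkl","rb"));im=cv2.imread("pics/w3.png");g=cv2.cvtColor(im,cv2.COLOR_BGR2HSV)
m=cv2.inRange(g,(100,120,60),(130,255,255));w=cv2.inRange(g,(0,0,205),(180,40,255))
def fl(P):
    P=np.array(P)[:,:2];vx,vy,x,y=cv2.fitLine(P.astype(np.float32),cv2.DIST_HUBER,0,.01,.01).ravel();return np.array([vx,vy]),np.array([x,y])
X=lambda A,C: A[1]+A[0]*np.linalg.solve(np.c_[A[0],-C[0]],C[1]-A[1])[0]
L=[];R=[]
for v in range(50,270,5):
    x=np.where(m[v,200:430])[0]+200;L.append(onz(c,x.min(),v,119.8));R.append(onz(c,x.max()+1,v,119.8))
T=[onz(c,u,np.where(m[20:100,u])[0].min()+20,119.8) for u in range(238,392,4)]
l,r,t=map(fl,(L,R,T))
print("slab yaw",[np.arctan(q[0][1]/q[0][0]) for q in(l,r)],np.arctan(-t[0][0]/t[0][1]))
a,b=X(l,t),X(r,t);lead=(a+b)/2;print("lead",a,b,np.linalg.norm(a-b),lead)
L=[];R=[];F=[]
for v in range(40,135,5):
    x=np.where(w[v,100:520])[0]+100;L.append(onz(c,x.min(),v,60));R.append(onz(c,x.max()+1,v,60))
for u in list(range(145,230,5))+list(range(402,482,5)):
    F.append(onz(c,u,np.where(w[105:165,u])[0].max()+106,60))
l,r,f=map(fl,(L,R,F));print("deck yaw",[np.arctan(q[0][1]/q[0][0]) for q in(l,r)],np.arctan(-f[0][0]/f[0][1]))
a,b=X(l,f),X(r,f);print(a,b,np.linalg.norm(a-b));M=(a+b)/2
yw=.185;e=np.array([np.cos(yw),np.sin(yw)]);n=np.array([-e[1],e[0]])
print("mouth",M+65*e)
k=max(cv2.findContours(cv2.inRange(g[60:130,130:200],(0,0,0),(180,255,60)),0,2)[0],key=cv2.contourArea);p,_=cv2.minEnclosingCircle(k)
kn=onz(c,p[0]+130,p[1]+60,68)[:2];print("knob",kn,"->axis pt",kn-75*n)
for mo in(M+65*e,np.array([546,69.2])): print("lead rel mouth: x,y",(lead-mo)@e,(lead-mo)@n,"knob rel y",(kn-mo)@n,(kn-mo)@e)
```

```text
slab yaw [np.float32(0.18642277), np.float32(0.19284305)] 0.19298239
lead [516.2432    92.634735] [528.071     32.108147] 61.671417 [522.1571   62.37144]
deck yaw [np.float32(0.18451352), np.float32(0.18601583)] 0.18861337
[464.4416 153.4132] [501.1985  -39.14992] 196.03984
mouth [546.71089413  69.08816225]
knob [491.86333104 134.21572936] ->axis pt [505.65932105  60.49551057]
lead rel mouth: x,y -25.370327539856067 -2.08552442579243 knob rel y 74.10526573329464 -41.93166781870141
lead rel mouth: x,y -24.692136092362283 -2.3262203133622332 knob rel y 73.86456984572484 -41.253476371207626
```

In the tool's units: 48 mm / 1000 = 0.048, 45 mm / 1000 = 0.045.

apply_moves([
  [-1,0,-0.002,0.02,0],
  [-1,0,-0.002,0.038,0],
  [-1,0,-0.002,0.045,0],
  [-1,0,-0.002,0.048,0],
  [-1,0,-0.002,0.048,0],
  [-1,0,-0.002,0.048,0],
])

```text
time: 7.88
tool_pos: [416.2, 46.4, 76.1]
tcp_rot: [0.996, 0.092, 0.0, 0.0]
force: [0.1, -0.3, -1.1]
width: 11.6
gripper_force: 29.9
```

In the tool's units: 10 mm / 1000 = 0.01, 6 mm / 1000 = 0.006.

apply_moves([
  [-1,0,0.002,0.001,0],
  [-1,0.003,0.002,0.001,0],
  [-1,0.006,0.002,0.001,0],
  [-1,0.01,0.002,0.001,0],
  [-1,0.01,0.002,0.001,0],
])

```text
time: 8.5
tool_pos: [426.7, 46.5, 74.7]
tcp_rot: [0.996, 0.092, 0.0, 0.0]
force: [0.4, -0.4, -1.8]
width: 11.7
gripper_force: 29.9
```

Run:
```python
from h import *
import pickle
o=get_obs();c=get_calibration("wrist");im=get_image("wrist");cv2.imwrite("pics/w4.png",im);pickle.dump(c,open("w4.pkl","wb"))
print(o['time'],o['tool_pos'],o['tcp_rot'],o['width'],o['force'])
g=cv2.cvtColor(im,cv2.COLOR_BGR2HSV);m=cv2.inRange(g,(100,120,60),(130,255,255));z=o['tool_pos'][2]-4
def fl(P):
    P=np.array(P)[:,:2];vx,vy,x,y=cv2.fitLine(P.astype(np.float32),cv2.DIST_HUBER,0,.01,.01).ravel();return np.array([vx,vy]),np.array([x,y])
L=[];R=[]
for v in range(60,270,5):
    x=np.where(m[v,200:430])[0]+200;L.append(onz(c,x.min(),v,z));R.append(onz(c,x.max()+1,v,z))
l,r=fl(L),fl(R);print([np.arctan(q[0][1]/q[0][0]) for q in(l,r)])
yw=.186;e=np.array([np.cos(yw),np.sin(yw)]);n=np.array([-e[1],e[0]]);mo=np.array([546.3,69.1])
for q in(l,r):
    for x in(520,450):
        p=q[1]+q[0]*(x-q[1][0])/q[0][0];print((p-mo)@e,(p-mo)@n)
```

```text
8.5 [426.72311177  46.49074146  74.68212847] [9.95718083e-01 9.24411482e-02 3.62528889e-04 4.33853586e-05] 11.671505319250404 [ 0.38244367 -0.35048695 -1.84551681]
[np.float32(0.19027855), np.float32(0.19716932)]
-20.926982310288473 31.006269929639316
-92.21293894446333 30.701271880625935
-32.561957480184006 -30.824322290387705
-103.94054987470552 -31.621605354138968
```

View pics/w4.png

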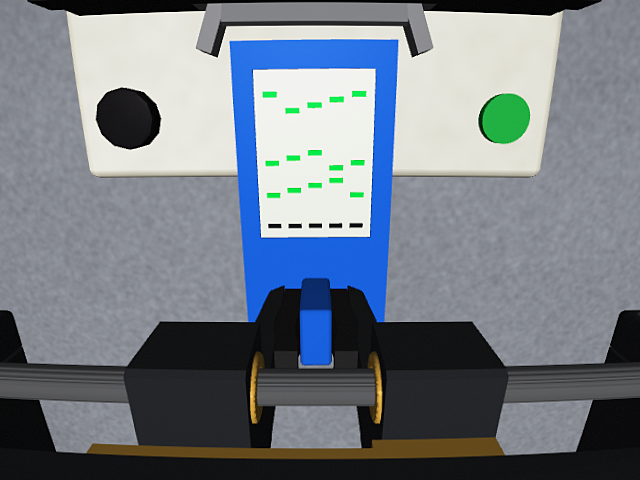

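The slab is now centred between the flared guides: slab centre at u≈314.5, guide centre at u≈315.5. I'll slide it in.

In the tool's units: 60 mm / 1000 = 0.06, 54 mm / 1000 = 0.054.

apply_moves([
  [-1,0.005,0,0,0],
  [-1,0.01,0,0,0],
  [-1,0.015,0,0,0],
  [-1,0.02,0,0,0],
  [-1,0.025,0,0,0],
  [-1,0.03,0,0,0],
  [-1,0.036,0,0,0],
  [-1,0.042,0,0,0],
  [-1,0.048,0,0,0],
  [-1,0.054,0,0,0],
  [-1,0.06,0,0,0],
  [-1,0.06,0,0,0],
])

```text
time: 10.05
tool_pos: [485.8, 57.5, 74.7]
tcp_rot: [0.996, 0.092, 0.0, 0.0]
force: [-0.2, 0.2, -1.4]
width: 11.8
gripper_force: 29.9
```

In the tool's units: 34 mm / 1000 = 0.034, 33 mm / 1000 = 0.033.

apply_moves([
  [-1,0.006,0,0,0],
  [-1,0.012,0,0,0],
  [-1,0.018,0,0,0],
  [-1,0.023,0,0,0],
  [-1,0.027,0,0,0],
  [-1,0.03,0,0,0],
  [-1,0.032,0,0,0],
  [-1,0.033,0,0,0],
  [-1,0.034,0,0,0],
  [-1,0.034,0,0,0],
])

```text
time: 11.3
tool_pos: [517.6, 63.5, 74.6]
tcp_rot: [0.996, 0.092, -0.001, -0.0]
force: [-2.8, -0.3, -0.5]
width: 11.7
gripper_force: 29.9
```

In the tool's units: 4 mm / 1000 = 0.004, 3 mm / 1000 = 0.003.

apply_moves([
  [-1,0.001,0,0,0],
  [-1,0.002,0,0,0],
  [-1,0.003,0,0,0],
  [-1,0.004,0,0,0],
  [-1,0.004,0,0,0],
])

```text
time: 11.92
tool_pos: [517.6, 64.1, 74.2]
tcp_rot: [0.996, 0.092, -0.005, -0.001]
force: [-9.3, -1.7, 4.0]
width: 11.8
gripper_force: 30.0
```

In the tool's units: 4 mm / 1000 = 0.004, 3 mm / 1000 = 0.003.

apply_moves([
  [-1,0.001,0,0,0],
  [-1,0.003,0,0,0],
  [-1,0.004,0,0,0],
  [-1,0.004,0,0,0],
])

```text
time: 12.42
tool_pos: [517.7, 64.2, 74.0]
tcp_rot: [0.996, 0.092, -0.008, -0.001]
force: [-16.4, -2.0, 8.9]
width: 11.3
gripper_force: 30.0
```

Run:
```python
from h import *
import pickle
o=get_obs();c=get_calibration("wrist");im=get_image("wrist");cv2.imwrite("pics/w5.png",im);pickle.dump(c,open("w5.pkl","wb"))
print(o['time'],o['tool_pos'],o['tcp_rot'],o['width'],o['force'])
s=get_image("scene");cs=get_calibration("scene");u,v=proj(cs,(545,69,80)).astype(int);print(u,v)
t=get_image("top");ct=get_calibration("top");a,b=proj(ct,(545,69,80)).astype(int)
C=[cv2.resize(i[y-50:y+50,x-65:x+65],None,fx=3,fy=3,interpolation=2) for i,x,y in((s,u,v),(t,a,b))]
cv2.imwrite("pics/c5.png",np.hstack(C))
```

```text
12.425 [517.65198217  64.16043484  73.95713264] [ 0.99573831  0.09185502 -0.00816466 -0.00109938] 11.348960557924213 [-16.36767094  -2.01206067   8.88035034]
361 240
```

View pics/w5.png

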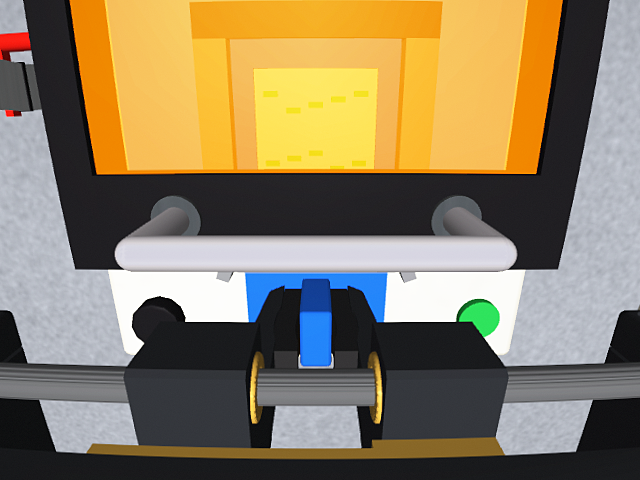

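The leading edge of the cassette (v≈38) touches the end-stop strip seen through the pane, and the push force rises with no further motion. It is home, so I'll relax the push, release and rise.

In the tool's units: -130 mm / 1000 = -0.13, -110 mm / 1000 = -0.11.

apply_moves([
  [-1,-0.003,0,0,0],
  [-1,-0.007,0,0,0],
  [-1,-0.007,0,0,0],
  [-0.4,-0.007,0,0,0],
  [-0.4,-0.007,0,0,0],
  [-0.4,-0.007,0,0,0],
  [-0.4,-0.007,0,0,0],
  [-0.4,-0.007,0,-0.02,0],
  [-0.4,-0.007,0,-0.06,0],
  [-0.4,-0.007,0,-0.11,0],
  [-0.4,-0.007,0,-0.13,0],
  [-0.4,-0.007,0,-0.13,0],
  [-0.4,-0.007,0,-0.13,0],
])

```text
time: 14.2
tool_pos: [518.9, 64.0, 203.8]
tcp_rot: [0.996, 0.092, -0.001, -0.0]
force: [-0.3, 0.2, 0.5]
width: 26.6
gripper_force: 0.0
```

Run:
```python
from h import *
import pickle
o=get_obs();c=get_calibration("wrist");im=get_image("wrist");cv2.imwrite("pics/w6.png",im);pickle.dump(c,open("w6.pkl","wb"))
print(o['time'],o['tool_pos'],o['tcp_rot'],o['width'],o['force'],o['joints'])
```

```text
14.2 [518.88123175  64.0286075  203.77168099] [ 9.95719391e-01  9.24241730e-02 -7.99592733e-04 -1.68070029e-04] 26.554609376303347 [-0.2762554   0.232122    0.47688479] [-0.547574    0.67755339  0.57028644  1.93191882 -0.5572178   0.69522301
 -1.02299838]
```

View pics/w6.png

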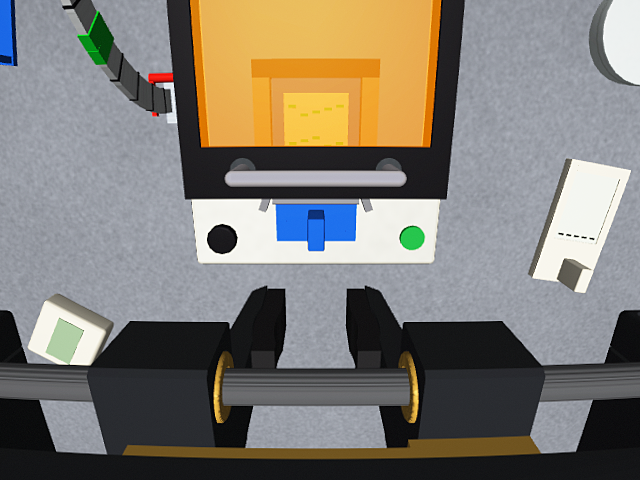

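The fin is free and the cassette sits home with its tail at v≈241. The bar runs from 225 to 407 at v≈179.

Run:
```python
from h import *
import pickle
c=pickle.load(open("w6.pkl","rb"));im=cv2.imread("pics/w6.png");g=cv2.cvtColor(im,cv2.COLOR_BGR2HSV)
m=np.zeros(g.shape[:2],np.uint8);m[165:192,215:420]=cv2.inRange(g,(0,0,110),(180,70,255))[165:192,215:420]
q=max(cv2.findContours(m,0,2)[0],key=cv2.contourArea);r=cv2.minAreaRect(q);print(r)
B=onz(c,*r[0],125);print("bar",B)
yw=.186;e=np.array([np.cos(yw),np.sin(yw)]);n=np.array([-e[1],e[0]]);mo=np.array([546.3,69.1])
print("bar rel mouth",(B[:2]-mo)@e,(B[:2]-mo)@n)
for p in((278,241),(356,241)):
  P=onz(c,*p,70);print("tail",(P[:2]-mo)@e,(P[:2]-mo)@n)
w=cv2.inRange(g,(0,0,205),(180,40,255))
P=np.mean([onz(c,u,np.where(w[200:285,u])[0].max()+201,60) for u in range(210,425,5)],axis=0);print("deck front",(P[:2]-mo)@e)
```

```text
((315.5, 178.0), (14.0, 181.0), 90.0)
bar [562.62676079  72.06487114 125.        ]
bar rel mouth 16.593445539780884 -0.10556522385090947
tail -41.94136590868173 29.4718518791303
tail -41.94682492698789 -31.940721072502246
deck front -64.6715646993442
```

In the tool's units: 45 mm / 1000 = 0.045, -1.571 rad / 4 = -0.3928.

apply_moves([
  [0,0.045,0,0,-0.3928],
  [0,0.045,0,0,-0.3928],
  [0,0.045,0,0,-0.3928],
  [0,0.045,0,0,-0.3928],
  [0,0.045,0,0,-0.3928],
  [0,0.045,0,0,-0.3928],
  [0,0.045,0,0,-0.3928],
  [0,0.045,0,0,-0.3928],
  [0,0.045,0,0,-0.3928],
  [0,0.045,0,0,-0.3928],
  [0,0.045,0,0,-0.3928],
  [0,0.045,0,0,-0.3928],
])

```text
time: 15.75
tool_pos: [563.6, 72.1, 204.4]
tcp_rot: [0.639, 0.769, -0.0, -0.0]
force: [-0.2, -0.1, 0.5]
width: 44.0
gripper_force: 0.0
```

In the tool's units: 95 mm / 1000 = 0.095, 93 mm / 1000 = 0.093.

apply_moves([
  [0,0,0,0.04,0],
  [0,0,0,0.07,0],
  [0,0,0,0.085,0],
  [0,0,0,0.093,0],
  [0,0,0,0.095,0],
  [0,0,0,0.095,0],
  [-1,0,0,0.095,0],
  [-1,0,0,0.095,0],
  [-1,0,0,0.095,0],
  [-1,0,0,0.095,0],
  [-1,0,0,0.095,0],
  [-1,0,0,0.095,0],
  [-1,0,0,0.095,0],
])

```text
time: 17.38
tool_pos: [561.7, 71.7, 109.5]
tcp_rot: [0.639, 0.769, -0.002, -0.001]
force: [-5.5, -0.1, 4.5]
width: 8.9
gripper_force: 30.0
```

In the tool's units: -75 mm / 1000 = -0.075, -27.5 mm / 1000 = -0.0275.

apply_moves([
  [-1,0,-0.001,0,0],
  [-1,0,0,-0.0065,0],
  [-1,0,0.0024,-0.014,0],
  [-1,0,0.005,-0.021,0],
  [-1,0,0.008,-0.0275,0],
  [-1,0,0.011,-0.034,0],
  [-1,0,0.0147,-0.0405,0],
  [-1,0,0.0185,-0.0467,0],
  [-1,0,0.0225,-0.053,0],
  [-1,0,0.027,-0.0587,0],
  [-1,0,0.0314,-0.0645,0],
  [-1,0,0.036,-0.07,0],
  [-1,0,0.041,-0.075,0],
  [-1,0,0.041,-0.075,0],
  [-1,0,0.041,-0.075,0],
])

```text
time: 19.25
tool_pos: [601.7, 79.1, 184.9]
tcp_rot: [0.639, 0.769, -0.002, -0.002]
force: [-8.4, -1.6, -0.9]
width: 8.8
gripper_force: 30.0
```

```bash
cat > ang.py <<'E'
from h import *
o=get_obs();print(o['time'],o['tool_pos'],o['width'],o['force'],o['gripper_force'])
p0=np.array([561.7,71.7,109.5]);d=o['tool_pos']-p0;yw=.186
r,a=167.6,np.radians(14.86)
x=162-(d[0]*np.cos(yw)+d[1]*np.sin(yw));z=43+d[2];print("angle",np.degrees(np.arctan2(z,x)-a),"r",np.hypot(x,z))
E
python3 ang.py
```

```text
19.25 [601.67546803  79.13473373 184.85040136] 8.768963636944513 [-8.39218984 -1.58438841 -0.8660111 ] 29.999444782733917
angle 29.425605082848985 r 169.49927239984433
```

apply_moves([
  [-1,0,0.004,-0.006,0],
  [-1,0,0.009,-0.011,0],
  [-1,0,0.015,-0.016,0],
  [-1,0,0.021,-0.0205,0],
  [-1,0,0.021,-0.0205,0],
  [-1,0,0.021,-0.0205,0],
  [-1,0,0.021,-0.0205,0],
])

```text
time: 20.12
tool_pos: [624.0, 83.3, 205.6]
tcp_rot: [0.639, 0.769, -0.001, -0.001]
force: [-7.4, -1.5, -2.1]
width: 8.5
gripper_force: 30.0
```

```bash
python3 ang.py
python3 - <<'E'
from h import *
yw=.186;e=np.array([np.cos(yw),np.sin(yw)]);n=np.array([-e[1],e[0]]);mo=np.array([546.3,69.1])
W=lambda x,y,z: np.r_[mo+(x+65)*e+y*n,z]
t=[]
for nme,k in(("scene",5),("top",6),("wrist",1.25)):
    im=get_image(nme);c=get_calibration(nme);cv2.imwrite(f"pics/{nme}7.png",im)
    a=np.radians(40);u,v=proj(c,W(115-115*np.cos(a),106,81+115*np.sin(a)));print(nme,u,v)
    if nme!="wrist":
        u,v=int(u),int(v);t.append(cv2.resize(im[max(v-30,0):v+30,u-40:u+40],(400,300),interpolation=cv2.INTER_CUBIC))
    else: t.append(cv2.resize(im,(400,300)))
cv2.imwrite("pics/f7.png",np.vstack([np.hstack(t[:2]),np.hstack([t[2],t[2]*0])]))
E
```

```text
20.125 [623.98458706  83.29152241 205.62042202] 8.502137773793779 [-7.3619964  -1.54129496 -2.10646766] 29.99918282032013
angle 39.80069615319023 r 170.544844858216
scene 413.6177392920112 216.4834076930008
top 230.35625272286686 199.50041751700235
wrist 340.82526727042733 58.383564117517096
```

View pics/f7.png

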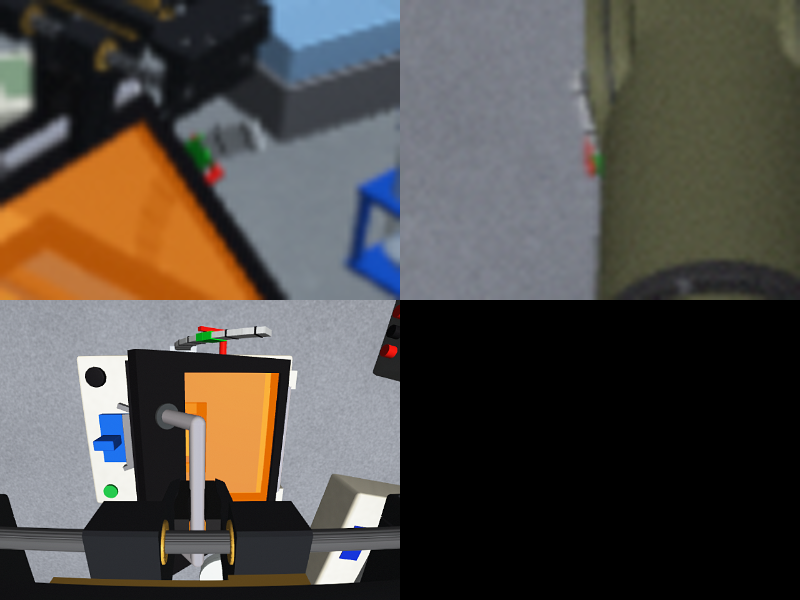

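The wrist view shows the red pointer arm leaving the cover and its tip crossing the green band. I'll check the angle from the pixels.

Run:
```python
from h import *
yw=.186;e=np.array([np.cos(yw),np.sin(yw)]);n=np.array([-e[1],e[0]]);mo=np.array([546.3,69.1])
c=get_calibration("wrist");im=cv2.imread("pics/wrist7.png");g=cv2.cvtColor(im,cv2.COLOR_BGR2HSV)
def onside(p,y):
    o,d=ray(c,*p);q=lambda v:np.array([(v[:2])@e,(v[:2])@n,v[2]])
    O=q(np.r_[o[:2]-mo,o[2]]);D=q(d);P=O+D*(y-O[1])/D[1];x,z=115-(P[0]-65),P[2]-81
    return np.round([np.degrees(np.arctan2(z,x)),np.hypot(x,z)],1)
for nm,lo,hi in(("red",(0,150,80),(6,255,255)),("green",(50,120,60),(75,255,255))):
    m=cv2.inRange(g,lo,hi);m[110:]=0;m[:,:260]=0;m[:,400:]=0
    n_,l,s,ce=cv2.connectedComponentsWithStats(m)
    for i in range(1,n_):
        if s[i][4]<15: continue
        ys,xs=np.where(l==i);print(nm,s[i],ce[i].round(1))
        for p in[(xs.min(),ys[xs==xs.min()].mean()),(xs.max(),ys[xs==xs.max()].mean()),ce[i]]:
            print("  ",np.round(p,1),[onside(p,y).tolist() for y in(104,108,112,116)])
```

```text
red [317  42  41   8 203] [332.5  46.2]
   [317.  46.] [[50.2, 155.6], [43.7, 137.9], [35.6, 122.5], [25.3, 110.2]]
   [357.   47.5] [[54.0, 144.1], [48.2, 123.3], [40.2, 104.4], [29.0, 88.4]]
   [332.5  46.2] [[51.7, 151.7], [45.6, 132.9], [37.5, 116.1], [27.1, 102.3]]
red [351  66  12  21 216] [356.4  76.4]
   [351.   80.5] [[-15.3, 77.6], [-43.4, 97.5], [-59.5, 131.7], [-68.6, 171.8]]
   [362.  69.] [[33.3, 89.7], [11.1, 72.3], [-17.8, 70.3], [-42.1, 84.8]]
   [356.4  76.4] [[6.8, 74.4], [-25.3, 77.1], [-48.7, 99.5], [-62.2, 131.8]]
green [313  50  50  18 458] [329.9  59.6]
   [313.   59.5] [[39.9, 132.3], [28.5, 115.8], [14.1, 105.1], [-2.3, 102.3]]
   [362.   64.5] [[41.4, 102.8], [25.9, 81.6], [2.7, 69.9], [-23.7, 72.3]]
   [329.9  59.6] [[42.1, 126.3], [30.6, 107.8], [15.4, 95.2], [-2.8, 90.9]]
```

Run:
```python
from h import *
yw=.186;e=np.array([np.cos(yw),np.sin(yw)]);n=np.array([-e[1],e[0]]);mo=np.array([546.3,69.1])
W=lambda x,y,z: np.r_[mo+(x+65)*e+y*n,z]
def pol(r,th,y): a=np.radians(th);return W(115-r*np.cos(a),y,81+r*np.sin(a))
c=get_calibration("wrist")
print("knob",proj(c,W(-107,75,70)).round(),"green36/40/44",[proj(c,pol(115,t,108)).round().tolist() for t in(36,40,44)])
for t in(34,37,40,43,46): print(t,"pointer r105,r130,y116",proj(c,pol(105,t,116)).round().tolist(),proj(c,pol(130,t,116)).round().tolist(),"cornerFL top",proj(c,pol(np.hypot(174,9),t+np.degrees(np.arctan2(9,174)),93)).round().tolist(),"bar left end",proj(c,pol(167.6,t+14.86,50)).round().tolist())
im=cv2.imread("pics/wrist7.png");g=cv2.cvtColor(im,cv2.COLOR_BGR2HSV)
d=cv2.inRange(g,(0,0,0),(180,255,60))[60:200,150:330];q=max(cv2.findContours(d,0,2)[0],key=cv2.contourArea).reshape(-1,2)+[150,60]
print("frame FL corner px",q[np.argmin(q.sum(1))], "knob", [np.round(np.array(cv2.minEnclosingCircle(k)[0])+[150-20,60+20],0) for k in cv2.findContours(cv2.inRange(g,(0,0,0),(180,255,60))[80:160,130:185],0,2)[0] if cv2.contourArea(k)>200])
```

```text
knob [150. 123.] green36/40/44 [[330.0, 56.0], [341.0, 54.0], [353.0, 52.0]]
34 pointer r105,r130,y116 [341.0, 42.0] [300.0, 37.0] cornerFL top [222.0, 82.0] bar left end [290.0, 193.0]
37 pointer r105,r130,y116 [348.0, 40.0] [308.0, 34.0] cornerFL top [232.0, 80.0] bar left end [307.0, 196.0]
40 pointer r105,r130,y116 [356.0, 39.0] [317.0, 32.0] cornerFL top [244.0, 78.0] bar left end [326.0, 199.0]
43 pointer r105,r130,y116 [364.0, 37.0] [327.0, 29.0] cornerFL top [258.0, 76.0] bar left end [347.0, 202.0]
46 pointer r105,r130,y116 [373.0, 36.0] [339.0, 27.0] cornerFL top [274.0, 74.0] bar left end [370.0, 205.0]
frame FL corner px [204  80] knob [array([153., 123.])]
```

Run:
```python
from h import *
import pickle
yw=.186;e=np.array([np.cos(yw),np.sin(yw)]);n=np.array([-e[1],e[0]]);mo=np.array([546.3,69.1])
W=lambda x,y,z: np.r_[mo+(x+65)*e+y*n,z]
def pol(r,th,y): a=np.radians(th);return W(115-r*np.cos(a),y,81+r*np.sin(a))
# shut pointer geometry
c6=pickle.load(open("w6.pkl","rb"));g6=cv2.cvtColor(cv2.imread("pics/w6.png"),cv2.COLOR_BGR2HSV)
m=cv2.inRange(g6,(0,150,80),(8,255,255));m[:,:120]=0;m[:,200:]=0;m[130:]=0
ys,xs=np.where(m)
for v in sorted(set(ys)):
    q=xs[ys==v];P=[onz(c6,u,v,84) for u in(q.min(),q.max()+1)]
    print(v,q.min(),q.max(),[(round(float(50-(p[:2]-mo)@e+130),1),round(float((p[:2]-mo)@n),1)) for p in P])
c=get_calibration("wrist");g=cv2.cvtColor(cv2.imread("pics/wrist7.png"),cv2.COLOR_BGR2HSV)
B=np.array([proj(c,pol(r,t,y)) for r in(112,118) for t in(36,44) for y in(104,112)]);print("green box",B.min(0),B.max(0))
for t in(36,38,40,42,44):
    k=lambda x,z,y:proj(c,pol(np.hypot(x,z),t+np.degrees(np.arctan2(z,x)),y)).round().tolist()
    print(t,"bottom FL",k(174,-3,93),"bar end top/bot",k(162,43,50))
st=cv2.inRange(g,(0,0,130),(180,60,255));print("bar rows",[(v,(np.where(st[v,255:345])[0][[0,-1]]+255).tolist()) for v in range(184,260,8)])
d=cv2.inRange(g,(0,0,0),(180,255,60));print("frame left edge",[(v,int(np.where(d[v,185:300])[0].min()+185)) for v in range(80,150,10)])
```

```text
73 159 172 [(99.2, 104.1), (99.4, 94.6)]
74 149 172 [(99.7, 111.0), (100.0, 94.7)]
75 148 172 [(100.3, 111.7), (100.6, 94.7)]
76 148 172 [(100.9, 111.8), (101.3, 94.8)]
77 148 172 [(101.5, 111.9), (101.9, 94.9)]
78 148 172 [(102.2, 111.9), (102.5, 94.9)]
79 149 172 [(102.8, 111.3), (103.2, 95.0)]
80 149 173 [(103.4, 111.4), (103.8, 94.4)]
81 148 172 [(104.1, 112.2), (104.4, 95.1)]
82 149 153 [(104.7, 111.6), (104.8, 108.1)]
83 152 153 [(105.4, 109.6), (105.4, 108.2)]
112 152 155 [(124.1, 111.7), (124.2, 108.9)]
113 152 156 [(124.8, 111.8), (124.8, 108.3)]
114 152 156 [(125.4, 111.9), (125.5, 108.4)]
115 152 156 [(126.1, 112.0), (126.2, 108.4)]
green box [325.35613052  41.91771399] [357.54353149  64.94508378]
36 bottom FL [217.0, 83.0] bar end top/bot [301.0, 195.0]
38 bottom FL [222.0, 82.0] bar end top/bot [313.0, 197.0]
40 bottom FL [229.0, 81.0] bar end top/bot [326.0, 199.0]
42 bottom FL [236.0, 79.0] bar end top/bot [340.0, 201.0]
44 bottom FL [244.0, 78.0] bar end top/bot [355.0, 203.0]
bar rows [(184, [260, 287]), (192, [269, 326]), (200, [298, 328]), (208, [304, 328]), (216, [304, 328]), (224, [304, 327]), (232, [305, 327]), (240, [305, 327]), (248, [305, 327]), (256, [305, 327])]
frame left edge [(80, 204), (90, 205), (100, 200), (110, 201), (120, 202), (130, 203), (140, 204)]
```

The independent cues (TCP arc, bar pixels, pointer against the green band) agree on about 38.5 to 40°. I'll nudge slightly towards the middle of the band and hold.

In the tool's units: 1.5 mm / 1000 = 0.0015, -1 mm / 1000 = -0.001.

apply_moves([
  [-1,0,0.0015,-0.001,0],
  [-1,0,0.0015,-0.001,0],
  [-1,0,0.0015,-0.001,0],
  [-1,0,0.0015,-0.001,0],
  [-1,0,0.0015,-0.001,0],
  [-1,0,0.0015,-0.001,0],
  [-1,0,0.0015,-0.001,0],
  [-1,0,0.0015,-0.001,0],
])

```text
time: 21.28
tool_pos: [625.3, 83.6, 206.7]
tcp_rot: [0.639, 0.769, -0.001, -0.001]
force: [-7.2, -1.0, -2.2]
width: 8.9
gripper_force: 30.0
```

```bash
python3 ang.py
python3 - <<'E'
from h import *
c=get_calibration("wrist");im=get_image("wrist");g=cv2.cvtColor(im,cv2.COLOR_BGR2HSV)
st=cv2.inRange(g,(0,0,130),(180,60,255));print([(np.where(st[v,255:345])[0][[0,-1]]+255).tolist() for v in(216,240)])
yw=.186;e=np.array([np.cos(yw),np.sin(yw)]);n=np.array([-e[1],e[0]]);mo=np.array([546.3,69.1])
for t in(36,38,40,42):
    a=np.radians(t+14.86);print(t,proj(c,np.r_[mo+(180-167.6*np.cos(a))*e+40*n,81+167.6*np.sin(a)]).round())
for nm,lo,hi in(("red",(0,150,80),(6,255,255)),("green",(50,120,60),(75,255,255))):
    m=cv2.inRange(g,lo,hi);m[64 if nm=="red" else 110:]=0;m[:,:260]=0;m[:,400:]=0;ys,xs=np.where(m);print(nm,xs.min(),xs.max(),ys.min(),ys.max())
E
```

```text
21.275 [625.33820263  83.5672837  206.69948165] 8.925909891767883 [-7.24851539 -1.01392716 -2.2300853 ] 29.99943047761917
angle 40.38862316313422 r 170.6351139876624
[[304, 328], [305, 328]]
36 [298. 220.]
38 [309. 223.]
40 [322. 225.]
42 [335. 228.]
red 316 356 42 50
green 310 358 50 68
```

Every cue puts the angle at 39 to 40.5°, the hold is steady and the cassette is home, so I'm handing in.

```bash
python3 -c "
from rig import sign_off
print(sign_off())"
```

```text
the job is handed in; nothing more can be done
None
```

I handed the job in at about 21 s: the blue cassette is home against the end stop in the slot, and the arm is holding the amber cover steady by its handle at about 40° (my cues read 39 to 40.5°), inside the green band.

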